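# Shelve a brake rotor in the slotted rotor rack

### The job

Pick the larger of the two brake rotors lying on the bench by its raised centre boss and slide it level into the middle level of the three-level rotor rack, one level above the rotor already stored at the bottom, going in all the way from the open side that faces the loose rotors. Leave it lying flat on the middle pair of rails, and do not disturb the smaller rotor or the stored one.

Things in the scene. Friction and masses are not known exactly. Their poses are not given: they have to be found in the camera images.
- large_mid (a point): The larger bicycle brake rotor: a flat steel disc 180 mm across and 4 mm thick, lying flat on the bench, with an aluminium boss standing up from its centre, 36 mm in diameter and 30 mm tall (its top 34 mm above the disc's underside), to grip it by. The point is on the disc's axis, half-way up the boss: 19 mm above the disc's underside. z is its axis. 0.17 to 0.34 kg.
- small_mid (a point): The smaller brake rotor, a bystander: same build, disc 140 mm across, same boss 36 mm in diameter and 30 mm tall. The point is on its axis, half-way up the boss, 19 mm above its underside. It may lie on either side of the larger one.
- rack: Fixed open metal rack, three levels for 180 mm discs. x runs level from its open front to its back: discs enter along +x; y across, z up. Origin on its middle axis, 0 to 30 mm above the bench (varies). Corner uprights at x +-88, y +-110 mm reach z 135 mm. Back stop posts (8 mm thick, x 73, y +-70 mm) halt a disc's centre at x = +10 mm; fully in is x 0 to 10 mm.
- stored_mid (a point): Rotor already stored, loose on the rack's lowest rails: plain disc 180 mm across, 4 mm thick, no boss. Point at its centre, 2 mm above its underside. Each rack level is two rails along the rack's x, 190 mm long, 4 mm thick, flat tops at rack z 30, 75 (the middle level), 120 mm; 132 mm open between them right up through the empty top level, so a hand fits; 12 mm lips 200 mm apart.
Things that resemble listed ones, but are neither listed nor needed, are in the scene too. What is shaped like the part that bears large_mid but yellow is not meant.

How it is judged:
By the outcome, as a careful person would: the job done as asked, in the order asked, and still so for the second after the job is handed in, with the robot touching nothing.
It also fails if it takes over 38 s, if anything falls off the work surface, if the arm or the gripper's body presses on something with over 40 N, if the wrist force passes 120 N, or if a joint passes its speed limit or range.

### The arm

A 6-joint arm with a two-finger parallel gripper is mounted at the origin on the work surface. World frame = base frame: x ahead of the robot, y to its left, z up, the work surface at z = 0. Lengths are in m, angles in rad, forces in N, time in s.
With the tool pointing down it reaches from about 0.375 to 0.975 m from the base axis. Payload 3.8 kg.
Tool frame: the origin (TCP) lies on the centre line of the jaws, within the pads' length; the fingertips stand 8 mm ahead of it and the grasp point (between the pads) lies 11 mm behind it; z points along the fingers, x is the direction in which the jaws open and shut, and the axes are right-handed (so a half turn about z gives the same grasp; the last joint's range is limited). The gripper opens to 88 mm and grips with 3 to 60 N. Pads are 18 mm wide; open, the fingers measure 123 mm over their backs; the gripper's body (75 mm by 187 mm) begins 45 mm behind the grasp point.
Start: joints at [1.111, 0.264, 1.604, -0, 1.274, -0.037], TCP at [0.277, 0.616, 0.247] pointing down, gripper open.
Joint ranges: [-2.63, 2.63], [-0.94, 2.18], [0.31, 2.57], [-1.31, 4.45], [0, 2.66], [-2.55, 2.55]. Speed limits (rad/s): [2.57, 2.57, 3.14, 3.14, 3.14, 3.14].

### API

Orientations are given as a unit quaternion [w, x, y, z].
In Python, from station import get_state, vision, ticket gives the robot as it stands.
- The arm moves only by the shell command python3 -m pendant 'ROWS' [FORCE]. ROWS is JSON, a list of rows, each an object with "delta_rot": the turn, a rotation vector about the world's x, y, z in degrees, a list of three; "dp": the shift along the world's x, y, z in cm, a list of three; "claw": the opening, from -1 (shut) to 1 (fully open). In form: [{"delta_rot": [wx, wy, wz], "dp": [dx, dy, dz], "claw": claw}, ...]. A call has 1 to 12 rows; each row shifts and turns the pose as measured when the row begins; what a row does not reach is not made up. A row lasts 1/12 s, in which the tool goes at most 41.7 mm and 7.16 degrees, less where a joint would pass 70% of its speed; a pose out of reach is approached as far as the arm can. A call with a gripper value outside its range is refused whole. The fingers move at their own pace and stop on an object; FORCE is the grip in N (left out, the last holds). Time passes only in rows, so rows that do not move let the fingers close. It gives the time, the measured TCP pose, the force and the opening at its end, in the units of the state.
- get_state(): the state, without advancing time (a new reading comes with each control period).
- vision.grab_frame(name): name is "scene" or "top" or "wrist"; returns a dict with "pixels" (420x560x3 uint8, red, green, blue), "camera_matrix" (3x3 intrinsics, pixels), "xyz" and "attitude" of the camera in the world. Camera axes: x right, y down, z forward; pixel columns grow to the right and rows downward; lengths in m; the calibration is good to about 2 mm. A picture is of the moment at which its call begins. There is no depth.
- ticket.sign_off(): hands the job in, once; it reports no verdict.
The state is a dict: "time_s": time; "joint_positions": joint angles; "joint_vel": joint speeds; "joint_torque": joint torques, N m; "eef_pos": TCP position; "orientation": TCP orientation; "force": force on the tool from outside, world axes, zero at the start; "moment": the same for the moment, N m; "opening": finger opening in m.
Only numpy, scipy, OpenCV 4.12 (cv2) and the standard library are available. Lean on these libraries where they do the work, as an engineer would, in place of code of your own. Each camera call takes 0.05 s, during which the arm holds its last target.

## Working session

There is one attempt and no reset: what is moved stays moved. The work goes in short steps, Python scripts to look and compute and a shell command to move; the robot and the scene stay as the last step left them, time stands still between calls to the robot, and variables do not carry over. Pictures are saved under pics/ and viewed, and the job is handed in when it is done.

```bash
ls; mkdir -p pics
python3 - <<'E'
from station import get_state, vision
import cv2
print(get_state())
for n in("scene","top","wrist"):
    f=vision.grab_frame(n); cv2.imwrite(f"pics/{n}0.png",f["pixels"][:,:,::-1]); print(n,f["camera_matrix"],f["xyz"],f["attitude"])
E
```

```text
pics
{'time_s': 0.0, 'joint_positions': array([ 1.11108375e+00,  2.64710337e-01,  1.60531689e+00, -1.26790183e-07,
        1.27369948e+00, -3.69102324e-02]), 'joint_vel': array([-0.00112894,  0.00076817,  0.00171784,  0.00099927, -0.00017032,
        0.00103753]), 'joint_torque': array([ 4.43997283e-05, -5.02114427e+01, -3.56877065e+01,  7.28647644e-02,
        2.93207460e-02, -1.56374349e-04]), 'eef_pos': array([0.27667608, 0.61495912, 0.24544767]), 'orientation': array([ 5.45981383e-04,  8.39736864e-01,  5.42992505e-01, -9.16763059e-04]), 'force': array([-0.55670531, -0.12308226,  0.26235109]), 'moment': array([-0.01614363, -0.03615034,  0.01184927]), 'opening': 0.08859244150401083}
scene [[500.58078463   0.         292.41966569]
 [  0.         500.58078463 205.2442398 ]
 [  0.           0.           1.        ]] [1.45813013 0.13799357 0.93245753] [-0.25932258  0.56834358  0.70333884 -0.33919296]
top [[525.97337409   0.         270.22296943]
 [  0.         525.97337409 206.58824437]
 [  0.           0.           1.        ]] [ 0.36882586 -0.10320751  1.21564297] [ 0.03521011 -0.70282669  0.71003248 -0.025471  ]
wrist [[378.83399425   0.         279.57287536]
 [  0.         378.83399425 201.70068404]
 [  0.           0.           1.        ]] [0.2075245  0.64650447 0.38280329] [0.12564959 0.82976342 0.53793372 0.07957492]
```

View pics/scene0.png

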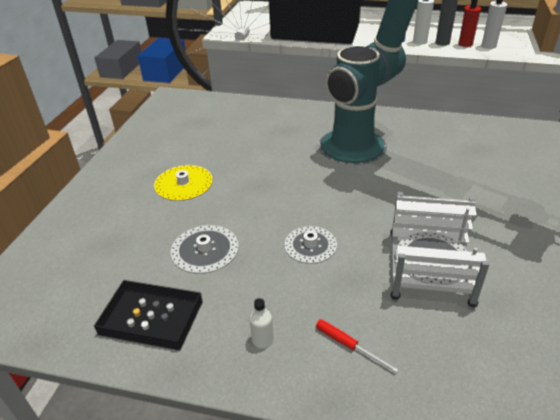

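View pics/top0.png

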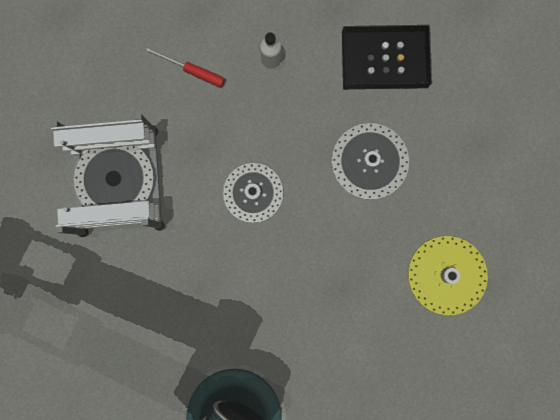

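View pics/wrist0.png

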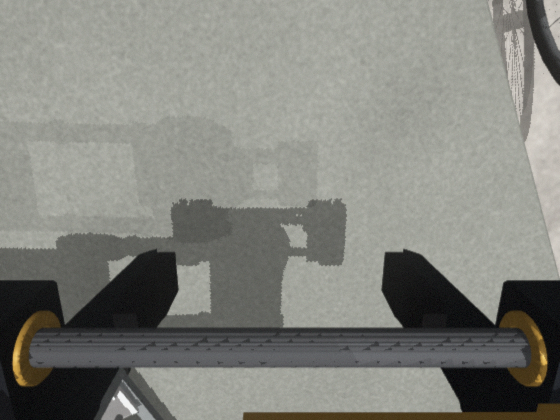

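The top view shows the rack around (110,178), the small rotor at (253,192), the large one at (370,160) and the yellow decoy at (448,275). The scene view agrees. I'll zoom on the rack and measure next.

```bash
cat > h.py <<'E'
import numpy as np, cv2
from scipy.spatial.transform import Rotation as R
def rot(f):
    q=f["attitude"]; return R.from_quat([q[1],q[2],q[3],q[0]]).as_matrix()
def ray(f,u,v):
    d=rot(f)@np.linalg.solve(f["camera_matrix"],[u,v,1.]); return np.array(f["xyz"]),d
def plane(f,u,v,z):
    o,d=ray(f,u,v); return o+d*(z-o[2])/d[2]
def proj(f,p):
    c=rot(f).T@(np.asarray(p)-f["xyz"]); c=f["camera_matrix"]@c; return c[:2]/c[2]
def tri(f1,p1,f2,p2):
    o1,d1=ray(f1,*p1);o2,d2=ray(f2,*p2)
    s=np.linalg.lstsq(np.c_[d1,-d2],o2-o1,rcond=None)[0]
    a,b=o1+s[0]*d1,o2+s[1]*d2; return (a+b)/2,np.linalg.norm(a-b)
E
python3 - <<'E'
from h import *
from station import vision
t=vision.grab_frame("top"); s=vision.grab_frame("scene")
for n,f,x,y,w,h in(("top",t,30,100,150,150),("sc",s,370,180,140,140)):
    c=f["pixels"][y:y+h,x:x+w,::-1]; cv2.imwrite(f"pics/z{n}.png",cv2.resize(c,None,fx=4,fy=4,interpolation=cv2.INTER_CUBIC))
# discs: bench is gray; disc perforated ring is bright
for n,f,rois in(("top",t,[(325,118,90,88),(215,155,75,75),(405,230,90,90)]),("scene",s,[(165,220,80,55),(280,220,62,48)])):
    g=cv2.cvtColor(f["pixels"],cv2.COLOR_RGB2GRAY)
    for (x,y,w,h) in rois:
        c=f["pixels"][y:y+h,x:x+w].max(2)
        m=(c>150).astype(np.uint8); m=cv2.morphologyEx(m,cv2.MORPH_CLOSE,np.ones((3,3)))
        cs,_=cv2.findContours(m,cv2.RETR_EXTERNAL,cv2.CHAIN_APPROX_NONE)
        k=max(cs,key=cv2.contourArea); k=cv2.convexHull(k)+[x,y]
        P=np.array([plane(f,u,v,0.004) for u,v in k.reshape(-1,2)])
        A=np.c_[2*P[:,:2],np.ones(len(P))]; q=np.linalg.lstsq(A,(P[:,:2]**2).sum(1),rcond=None)[0]
        print(n,q[:2].round(4),"dia",2*np.sqrt(q[2]+q[:2]@q[:2]).round(4))
E
```

```text
top [ 0.5782 -0.3199] dia 0.1778
top [ 0.507  -0.0465] dia 0.138
top [ 0.3127 -0.4893] dia 0.178
scene [ 0.5666 -0.3258] dia 0.2984
scene [ 0.5007 -0.0478] dia 0.244
```

View pics/ztop.png

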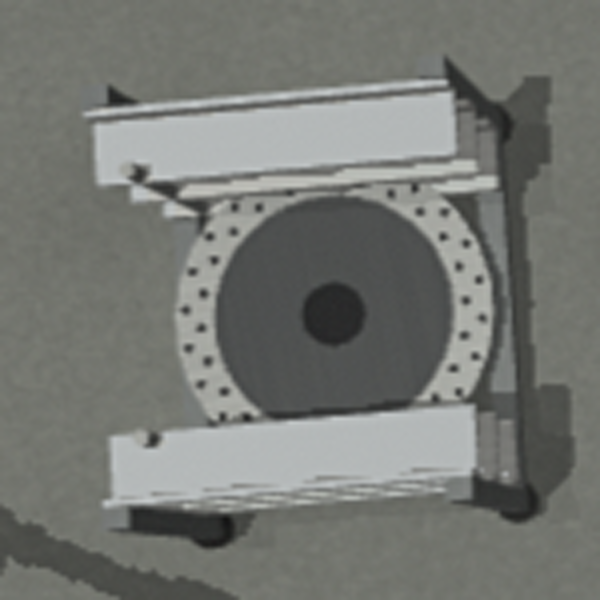

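View pics/zsc.png

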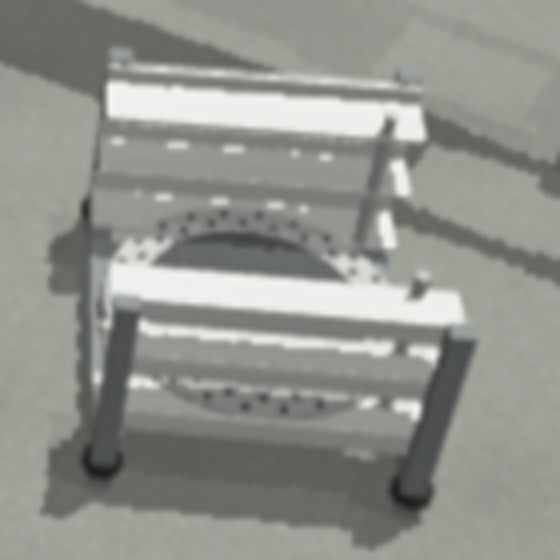

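Run:
```python
from h import *
from station import vision
t=vision.grab_frame("top"); s=vision.grab_frame("scene")
T=lambda u,v:(30+u/4-.375,100+v/4-.375); S=lambda u,v:(370+u/4-.375,180+v/4-.375)
C={"fi_back":((97,185),(462,293)),"fi_front":((457,155),(115,263)),"ni_back":((110,437),(425,138)),"ni_front":((475,404),(107,118))}
Q={}
for k,(a,b) in C.items():
    p,e=tri(t,T(*a),s,S(*b)); Q[k]=p; print(k,p.round(4),"gap",round(e,4), "at z.12/.15",)
print("len",np.linalg.norm(Q["fi_back"]-Q["fi_front"]),np.linalg.norm(Q["ni_back"]-Q["ni_front"]),"width",np.linalg.norm(Q["fi_back"]-Q["ni_back"]),np.linalg.norm(Q["fi_front"]-Q["ni_front"]))
c=sum(Q.values())/4; d=Q["fi_back"]-Q["fi_front"]+Q["ni_back"]-Q["ni_front"]; print("centre",c,"yaw",np.degrees(np.arctan2(d[1],d[0])))
# stored black hole centre in top (zoom 334,314), z0+34
for z in(.034,.049,.064): print(z,plane(t,*T(334,314),z))
# boss top rings
for n,f,(x,y,w,h) in(("scene",s,(165,220,80,55)),("scene",s,(280,220,62,48))):
    c=cv2.resize(f["pixels"][y:y+h,x:x+w,::-1],None,fx=7,fy=7,interpolation=cv2.INTER_CUBIC); cv2.imwrite(f"pics/b{x}.png",c)
c=cv2.resize(t["pixels"][115:205,325:415,::-1],None,fx=6,fy=6,interpolation=cv2.INTER_CUBIC); cv2.imwrite(f"pics/btop.png",c)
print(proj(s,[.5782,-.3199,.034]),proj(t,[.5782,-.3199,.034]))
```

```text
fi_back [0.5947 0.3651 0.1338] gap 0.0023 at z.12/.15
fi_front [0.6082 0.1757 0.1336] gap 0.0021 at z.12/.15
ni_back [0.462  0.3534 0.1344] gap 0.0 at z.12/.15
ni_front [0.4773 0.1642 0.1319] gap 0.0 at z.12/.15
len 0.18988268538681835 0.18984346183237372 width 0.13324966796478457 0.13142302703888548
centre [0.53556594 0.26463578 0.13341795] yaw 94.36584695030258
0.034 [0.53946557 0.2694435  0.034     ]
0.049 [0.53729944 0.264713   0.049     ]
0.064 [0.53513331 0.2599825  0.064     ]
[202.99732747 238.79808217] [372.31952563 158.19215384]
```

View pics/b165.png

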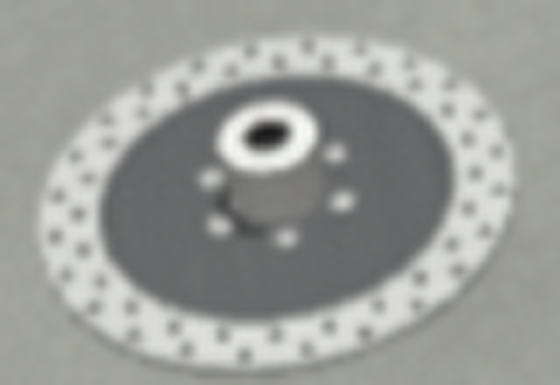

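View pics/btop.png

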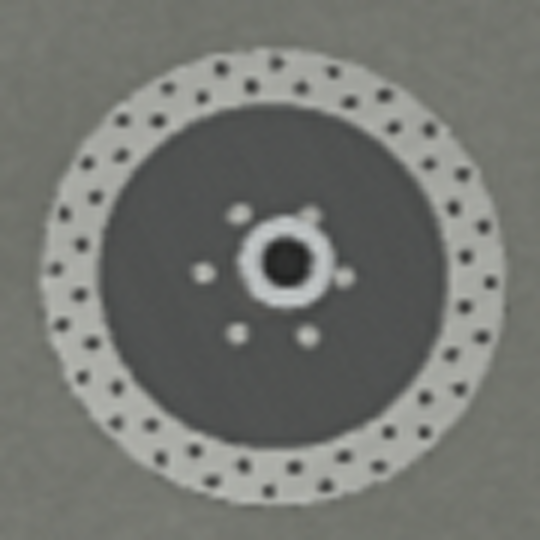

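The pixels that matter: the boss top is at scene (203,239) and top (372.6,158.7). Both match the axis (0.578, -0.320), and the disc measures 178 mm. The rack's top-rail corners triangulate to 190 x 132 mm. That puts the rack origin at about (0.5355, 0.2645, 0.0134) with a yaw of 94.4°. The stop posts are on the +y side, so the rotor goes in along +y.

```bash
python3 -m pendant '[{"delta_rot":[0,0,2.4],"dp":[1.1,-3.6,0],"claw":1},{"delta_rot":[0,0,2.4],"dp":[1.1,-3.6,0],"claw":1},{"delta_rot":[0,0,2.4],"dp":[1.1,-3.6,0],"claw":1},{"delta_rot":[0,0,2.4],"dp":[1.1,-3.6,0],"claw":1},{"delta_rot":[0,0,2.4],"dp":[1.1,-3.6,0],"claw":1},{"delta_rot":[0,0,2.4],"dp":[1.1,-3.6,0],"claw":1},{"delta_rot":[0,0,2.4],"dp":[1.1,-3.6,0],"claw":1},{"delta_rot":[0,0,2.4],"dp":[1.1,-3.6,0],"claw":1},{"delta_rot":[0,0,2.4],"dp":[1.1,-3.6,0],"claw":1},{"delta_rot":[0,0,2.4],"dp":[1.1,-3.6,0],"claw":1},{"delta_rot":[0,0,2.4],"dp":[1.1,-3.6,0],"claw":1},{"delta_rot":[0,0,2.4],"dp":[1.1,-3.6,0],"claw":1}]' 40
cat >> h.py <<'E'
def st():
    from station import get_state
    s=get_state(); q=s["orientation"]; M=R.from_quat([q[1],q[2],q[3],q[0]]).as_matrix()
    print("t",round(s["time_s"],2),"pos",s["eef_pos"].round(4),"jawdeg",np.degrees(np.arctan2(M[1,0],M[0,0])).round(2),"z",M[:,2].round(4),"F",s["force"].round(1),"open",round(s["opening"],4),"q",s["joint_positions"].round(2))
    return s,M
def to(x,y,z,ang):
    s,M=st(); print("need cm",(100*(np.array([x,y,z])-s["eef_pos"])).round(2))
    c,sn=np.cos(np.radians(ang)),np.sin(np.radians(ang))
    G=np.array([[c,sn,0],[sn,-c,0],[0,0,-1.]])
    print("rotvec deg",np.degrees(R.from_matrix(G@M.T).as_rotvec()).round(2))
E
python3 -c "
from h import *
to(.578,-.320,.247,94.4)"
```

```text
time_s: 1.35
eef_pos: [0.4078, 0.1722, 0.2458]
orientation: [-0.0, 0.664, 0.747, 0.002]
force: [0.4, 0.8, -0.2]
opening: 0.088
t 1.35 pos [0.4078 0.1722 0.2458] jawdeg 96.74 z [ 0.0028  0.0039 -1.    ] F [ 0.4  0.8 -0.2] open 0.088 q [ 0.34 -0.19  2.08  0.    1.25 -1.35]
need cm [ 17.02 -49.22   0.12]
rotvec deg [-0.22  0.17 -2.34]
```

```bash
python3 -m pendant '[{"delta_rot":[0,0,-0.5],"dp":[1.4,-3.9,0],"claw":1},{"delta_rot":[0,0,-0.5],"dp":[1.4,-3.9,0],"claw":1},{"delta_rot":[0,0,-0.5],"dp":[1.4,-3.9,0],"claw":1},{"delta_rot":[0,0,-0.5],"dp":[1.4,-3.9,0],"claw":1},{"delta_rot":[0,0,0],"dp":[1.4,-3.9,0],"claw":1},{"delta_rot":[0,0,0],"dp":[1.4,-3.9,0],"claw":1},{"delta_rot":[0,0,0],"dp":[1.4,-3.9,0],"claw":1},{"delta_rot":[0,0,0],"dp":[1.4,-3.9,0],"claw":1},{"delta_rot":[0,0,0],"dp":[1.4,-3.9,-1],"claw":1},{"delta_rot":[0,0,0],"dp":[1.4,-3.9,-1],"claw":1},{"delta_rot":[0,0,0],"dp":[1.4,-3.9,-1],"claw":1},{"delta_rot":[0,0,0],"dp":[0,0,0],"claw":1}]'
python3 -c "
from h import *
to(.578,-.320,.1,94.4)"
```

```text
time_s: 2.35
eef_pos: [0.5589, -0.2646, 0.2218]
orientation: [0.007, 0.679, 0.734, 0.006]
force: [-0.8, -0.5, -0.6]
opening: 0.0885
t 2.35 pos [ 0.5589 -0.2646  0.2218] jawdeg 94.41 z [ 1.900e-02 -3.000e-04 -9.998e-01] F [-0.8 -0.5 -0.6] open 0.0885 q [-0.49  0.16  1.77  0.01  1.19 -2.14]
need cm [  1.91  -5.54 -12.18]
rotvec deg [ 0.02  1.09 -0.01]
```

```bash
python3 -m pendant '[{"delta_rot":[0,0.5,0],"dp":[1,-2.7,-2],"claw":1},{"delta_rot":[0,0.5,0],"dp":[0.9,-2.7,-3],"claw":1},{"delta_rot":[0,0,0],"dp":[0,0,-3],"claw":1},{"delta_rot":[0,0,0],"dp":[0,0,-3],"claw":1},{"delta_rot":[0,0,0],"dp":[0,0,0],"claw":1},{"delta_rot":[0,0,0],"dp":[0,0,0],"claw":1}]'
python3 - <<'E'
from h import *
from station import vision
to(.578,-.320,.015,94.4)
f=vision.grab_frame("wrist"); cv2.imwrite("pics/w1.png",f["pixels"][:,:,::-1])
print(proj(f,[.578,-.32,.034]))
E
```

```text
time_s: 2.85
eef_pos: [0.5799, -0.3239, 0.111]
orientation: [0.003, 0.681, 0.732, 0.001]
force: [-0.4, -0.9, 0.6]
opening: 0.0883
t 2.85 pos [ 0.5799 -0.3239  0.111 ] jawdeg 94.1 z [ 0.006  -0.0018 -1.    ] F [-0.4 -0.9  0.6] open 0.0883 q [-0.55  0.35  1.76  0.    1.03 -2.19]
need cm [-0.19  0.39 -9.6 ]
rotvec deg [0.1  0.34 0.3 ]
[286.59561208 214.68193773]
```

View pics/w1.png

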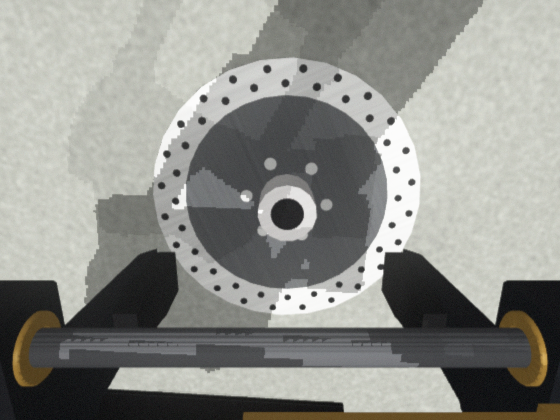

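In the wrist view the boss bore is at (287,214), which matches the predicted (286.6,214.7), so the position holds. I'll descend now.

```bash
python3 -m pendant '[{"delta_rot":[0,0.2,0],"dp":[-0.1,0.2,-2],"claw":1},{"delta_rot":[0,0,0],"dp":[-0.1,0.2,-2],"claw":1},{"delta_rot":[0,0,0],"dp":[0,0,-2],"claw":1},{"delta_rot":[0,0,0],"dp":[0,0,-1.5],"claw":1},{"delta_rot":[0,0,0],"dp":[0,0,-0.8],"claw":1},{"delta_rot":[0,0,0],"dp":[0,0,-0.3],"claw":1},{"delta_rot":[0,0,0],"dp":[0,0,0],"claw":1}]'
python3 - <<'E'
from h import *
to(.578,-.320,.015,94.4)
E
```

```text
time_s: 3.48
eef_pos: [0.587, -0.3201, 0.0412]
orientation: [0.013, 0.68, 0.733, 0.003]
force: [-0.1, -0.2, 0.2]
opening: 0.0883
t 3.48 pos [ 0.587  -0.3201  0.0412] jawdeg 94.36 z [ 0.0229 -0.0132 -0.9997] F [-0.1 -0.2  0.2] open 0.0883 q [-0.54  0.42  1.8   0.    0.89 -2.18]
need cm [-0.9   0.01 -2.62]
rotvec deg [0.76 1.31 0.03]
```

```bash
python3 -m pendant '[{"delta_rot":[0.7,1.3,0],"dp":[-0.9,0,0],"claw":1},{"delta_rot":[0,0,0],"dp":[0,0,0],"claw":1},{"delta_rot":[0,0,0],"dp":[0,0,0],"claw":1}]'
python3 - <<'E'
from h import *
to(.578,-.320,.015,94.4)
E
```

```text
time_s: 3.73
eef_pos: [0.5811, -0.321, 0.0467]
orientation: [0.004, 0.679, 0.734, 0.001]
force: [0.3, -0.3, 0.3]
opening: 0.0879
t 3.73 pos [ 0.5811 -0.321   0.0467] jawdeg 94.42 z [ 0.0064 -0.0045 -1.    ] F [ 0.3 -0.3  0.3] open 0.0879 q [-0.54  0.42  1.79 -0.    0.92 -2.19]
need cm [-0.31  0.1  -3.17]
rotvec deg [ 0.26  0.37 -0.02]
```

```bash
python3 -m pendant '[{"delta_rot":[0.2,0.4,0],"dp":[-0.3,0.1,-0.8],"claw":1},{"delta_rot":[0.1,0.3,0],"dp":[-0.2,0,-0.8],"claw":1},{"delta_rot":[0.1,0.3,0],"dp":[-0.1,0,-0.8],"claw":1},{"delta_rot":[0,0.2,0],"dp":[-0.1,0,-0.8],"claw":1}]'
python3 - <<'E'
from h import *
to(.578,-.320,.015,94.4)
E
```

```text
time_s: 4.07
eef_pos: [0.5777, -0.3219, 0.0181]
orientation: [-0.001, 0.679, 0.734, -0.003]
force: [0.2, -0.2, -0.1]
opening: 0.0881
t 4.07 pos [ 0.5777 -0.3219  0.0181] jawdeg 94.43 z [-0.0063 -0.0026 -1.    ] F [ 0.2 -0.2 -0.1] open 0.0881 q [-0.54  0.46  1.8  -0.01  0.89 -2.19]
need cm [ 0.03  0.19 -0.31]
rotvec deg [ 0.15 -0.36 -0.02]
```

```bash
python3 -m pendant '[{"delta_rot":[0.1,-0.3,0],"dp":[0,0.1,-0.2],"claw":1},{"delta_rot":[0,0,0],"dp":[0,0.1,0],"claw":1},{"delta_rot":[0,0,0],"dp":[0,0,0],"claw":1}]'
python3 - <<'E'
from h import *
to(.578,-.320,.015,94.4)
E
```

```text
time_s: 4.32
eef_pos: [0.5759, -0.3192, 0.0125]
orientation: [-0.002, 0.679, 0.734, -0.001]
force: [-2.7, 0.7, 8.0]
opening: 0.0885
t 4.32 pos [ 0.5759 -0.3192  0.0125] jawdeg 94.43 z [-0.0051  0.0011 -1.    ] F [-2.7  0.7  8. ] open 0.0885 q [-0.54  0.46  1.81 -0.    0.88 -2.19]
need cm [ 0.21 -0.08  0.25]
rotvec deg [-0.06 -0.29 -0.03]
```

Light contact with the disc, about 8 N. I'll raise a little before closing.

```bash
python3 -m pendant '[{"delta_rot":[0,-0.3,0],"dp":[0.2,0,0.4],"claw":1},{"delta_rot":[0,0,0],"dp":[0,0,0],"claw":1}]'
python3 - <<'E'
from h import *
to(.578,-.320,.016,94.4)
E
```

```text
time_s: 4.48
eef_pos: [0.578, -0.319, 0.0165]
orientation: [-0.0, 0.679, 0.734, 0.001]
force: [0.5, 0.6, 0.8]
opening: 0.0883
t 4.48 pos [ 0.578  -0.319   0.0165] jawdeg 94.42 z [ 3.0e-04  1.6e-03 -1.0e+00] F [0.5 0.6 0.8] open 0.0883 q [-0.54  0.46  1.81  0.    0.88 -2.19]
need cm [-0.   -0.1  -0.05]
rotvec deg [-0.09  0.02 -0.02]
```

```bash
python3 -m pendant '[{"delta_rot":[0,0,0],"dp":[0,0,0],"claw":-1},{"delta_rot":[0,0,0],"dp":[0,0,0],"claw":-1},{"delta_rot":[0,0,0],"dp":[0,0,0],"claw":-1},{"delta_rot":[0,0,0],"dp":[0,0,0],"claw":-1},{"delta_rot":[0,0,0],"dp":[0,0,0],"claw":-1},{"delta_rot":[0,0,0],"dp":[0,0,0],"claw":-1}]' 45
python3 - <<'E'
from h import *
to(.578,-.320,.016,94.4)
E
```

```text
time_s: 4.98
eef_pos: [0.5781, -0.3186, 0.0167]
orientation: [-0.0, 0.679, 0.734, 0.001]
force: [0.9, -0.3, -0.1]
opening: 0.0501
t 4.98 pos [ 0.5781 -0.3186  0.0167] jawdeg 94.42 z [ 7.0e-04  1.8e-03 -1.0e+00] F [ 0.9 -0.3 -0.1] open 0.0501 q [-0.54  0.46  1.81  0.    0.88 -2.19]
need cm [-0.01 -0.14 -0.07]
rotvec deg [-0.1   0.04 -0.02]
```

```bash
python3 -m pendant '[{"delta_rot":[0,0,0],"dp":[0,0,0],"claw":-1},{"delta_rot":[0,0,0],"dp":[0,0,0],"claw":-1},{"delta_rot":[0,0,0],"dp":[0,0,0],"claw":-1},{"delta_rot":[0,0,0],"dp":[0,0,0],"claw":-1},{"delta_rot":[0,0,0],"dp":[0,0,0],"claw":-1}]' 45
python3 - <<'E'
from h import *
to(.578,-.320,.016,94.4)
E
```

```text
time_s: 5.4
eef_pos: [0.578, -0.3187, 0.0165]
orientation: [-0.0, 0.679, 0.734, 0.001]
force: [-0.4, 0.5, 0.1]
opening: 0.0351
t 5.4 pos [ 0.578  -0.3187  0.0165] jawdeg 94.43 z [ 5.0e-04  1.8e-03 -1.0e+00] F [-0.4  0.5  0.1] open 0.0351 q [-0.54  0.46  1.81  0.    0.88 -2.19]
need cm [-0.   -0.13 -0.05]
rotvec deg [-0.1   0.03 -0.03]
```

```bash
python3 -m pendant '[{"delta_rot":[0,0,0],"dp":[0,0,0.8],"claw":-1},{"delta_rot":[0,0,0],"dp":[0,0,1.5],"claw":-1},{"delta_rot":[0,0,0],"dp":[0,0,2],"claw":-1},{"delta_rot":[0,0,0],"dp":[0,0,2],"claw":-1},{"delta_rot":[0,0,0],"dp":[0,0,2],"claw":-1},{"delta_rot":[0,0,0],"dp":[0,0,2],"claw":-1},{"delta_rot":[0,0,0],"dp":[0,0,1],"claw":-1},{"delta_rot":[0,0,0],"dp":[0,0,0],"claw":-1},{"delta_rot":[0,0,0],"dp":[0,0,0],"claw":-1}]'
python3 - <<'E'
from h import *
from station import vision
to(.552,.03,.130,94.4)
for n in("scene","wrist"):
    f=vision.grab_frame(n); cv2.imwrite(f"pics/{n}2.png",f["pixels"][:,:,::-1])
E
```

```text
time_s: 6.15
eef_pos: [0.5724, -0.3153, 0.131]
orientation: [-0.006, 0.679, 0.734, -0.0]
force: [-0.1, -0.8, -3.3]
opening: 0.0347
t 6.15 pos [ 0.5724 -0.3153  0.131 ] jawdeg 94.42 z [-0.0098  0.0082 -0.9999] F [-0.1 -0.8 -3.3] open 0.0347 q [-0.54  0.32  1.75  0.    1.08 -2.19]
need cm [-2.04 34.53 -0.1 ]
rotvec deg [-0.47 -0.56 -0.02]
```

View pics/scene2.png

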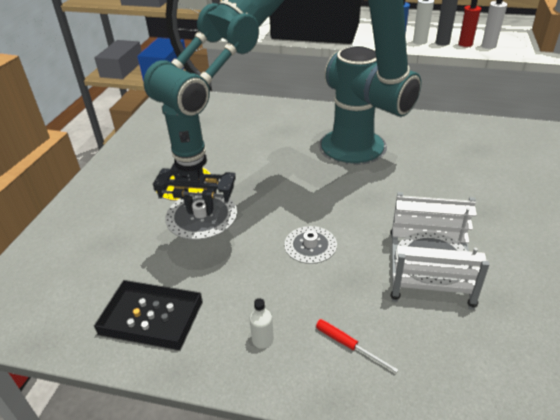

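View pics/wrist2.png

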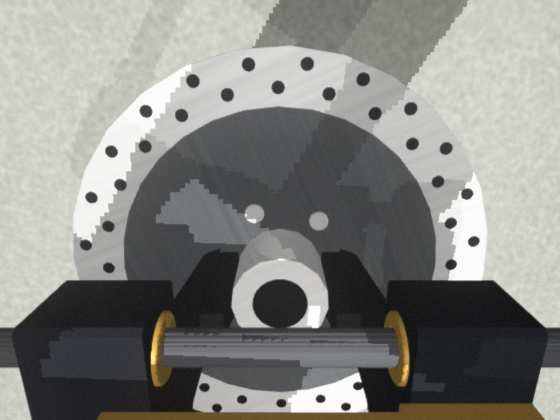

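The rotor is held level, with the boss centred between the pads at wrist (280,302). A load of 3.3 N fits its mass. I'll carry it to the front of the rack.

```bash
python3 -m pendant '[{"delta_rot":[-0.2,-0.3,0],"dp":[-0.1,1.2,0],"claw":-1},{"delta_rot":[-0.2,-0.2,0],"dp":[-0.1,2.4,0.1],"claw":-1},{"delta_rot":[0,0,0],"dp":[-0.1,3.2,0],"claw":-1},{"delta_rot":[0,0,0],"dp":[-0.2,3.4,0],"claw":-1},{"delta_rot":[0,0,0],"dp":[-0.2,3.4,0],"claw":-1},{"delta_rot":[0,0,0],"dp":[-0.2,3.4,0],"claw":-1},{"delta_rot":[0,0,0],"dp":[-0.2,3.4,0],"claw":-1},{"delta_rot":[0,0,0],"dp":[-0.2,3.4,0],"claw":-1},{"delta_rot":[0,0,0],"dp":[-0.2,3.4,0],"claw":-1},{"delta_rot":[0,0,0],"dp":[-0.2,3,0],"claw":-1},{"delta_rot":[0,0,0],"dp":[-0.2,2,0],"claw":-1},{"delta_rot":[0,0,0],"dp":[-0.1,1,0],"claw":-1}]'
python3 - <<'E'
from h import *
to(.552,.04,.114,94.4)
E
```

```text
time_s: 7.25
eef_pos: [0.5332, 0.0377, 0.1123]
orientation: [-0.014, 0.682, 0.731, -0.006]
force: [0.3, -0.8, -2.5]
opening: 0.0352
t 7.25 pos [0.5332 0.0377 0.1123] jawdeg 93.95 z [-0.0284  0.0101 -0.9995] F [ 0.3 -0.8 -2.5] open 0.0352 q [ 0.02  0.14  2.02  0.01  1.01 -1.63]
need cm [1.88 0.23 0.17]
rotvec deg [-0.58 -1.63  0.44]
```

```bash
python3 -m pendant '[{"delta_rot":[-0.4,-1.0,0.2],"dp":[1.0,0,0.1],"claw":-1},{"delta_rot":[-0.2,-0.6,0.2],"dp":[0.8,0,0],"claw":-1},{"delta_rot":[0,0,0],"dp":[0,0,0],"claw":-1},{"delta_rot":[0,0,0],"dp":[0,0,0],"claw":-1}]'
python3 - <<'E'
from h import *
from station import vision
to(.552,.04,.114,94.4)
for n in("scene","top"):
    f=vision.grab_frame(n); cv2.imwrite(f"pics/{n}3.png",f["pixels"][:,:,::-1])
E
```

```text
time_s: 7.58
eef_pos: [0.5498, 0.0394, 0.1103]
orientation: [-0.0, 0.678, 0.735, -0.002]
force: [-0.0, 0.3, -2.6]
opening: 0.0351
t 7.58 pos [0.5498 0.0394 0.1103] jawdeg 94.66 z [-0.0029 -0.0022 -1.    ] F [-0.   0.3 -2.6] open 0.0351 q [ 0.03  0.16  2.   -0.    0.99 -1.62]
need cm [0.22 0.06 0.37]
rotvec deg [ 0.13 -0.17 -0.26]
```

View pics/scene3.png

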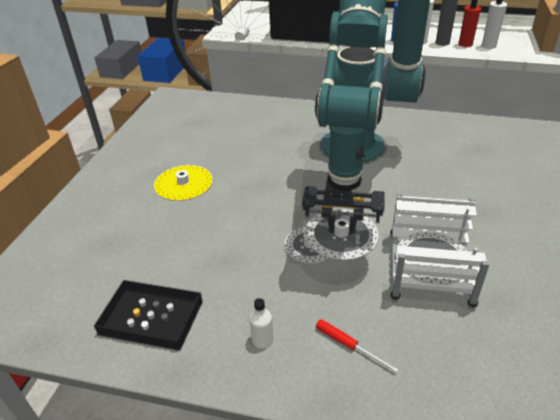

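View pics/top3.png

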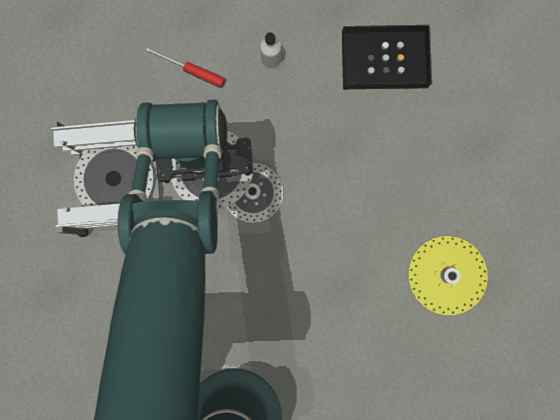

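Run:
```python
from h import *
from station import vision
s,M=st()
f=vision.grab_frame("scene"); im=f["pixels"].copy()
z=s["eef_pos"][2]-.0125
P=np.array([proj(f,[s["eef_pos"][0]+.09*np.cos(a),s["eef_pos"][1]+.09*np.sin(a),z]) for a in np.linspace(0,2*np.pi,36,endpoint=False)])
c=im[180:300,270:510,::-1]; c=cv2.resize(c,None,fx=3.3,fy=3.3,interpolation=cv2.INTER_CUBIC)
for u,v in P: cv2.circle(c,(int((u-270+.5)*3.3),int((v-180+.5)*3.3)),2,(0,0,255),-1)
cv2.imwrite("pics/s4.png",c)
```

```text
t 7.68 pos [0.5498 0.0391 0.1104] jawdeg 94.61 z [-0.0028 -0.002  -1.    ] F [ 0.7 -0.6 -1.8] open 0.035 q [ 0.03  0.16  2.   -0.    0.99 -1.62]
```

View pics/s4.png

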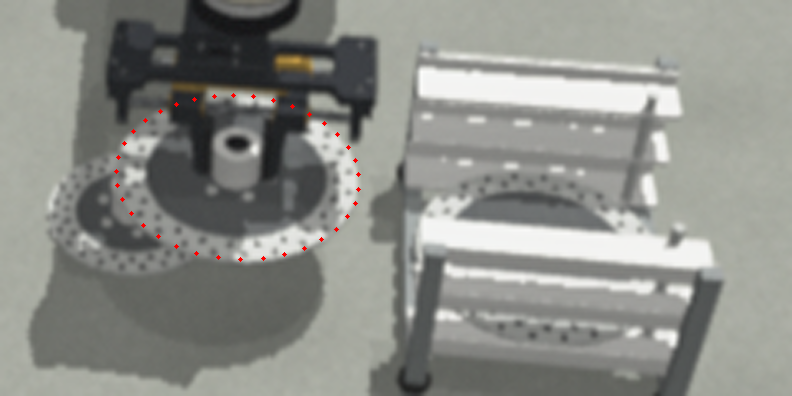

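The predicted rim (red) matches the disc, so it is level and centred. I'll insert in short calls and watch the drift.

```bash
python3 -m pendant '[{"delta_rot":[0.1,-0.2,-0.2],"dp":[0.2,0,0.4],"claw":-1},{"delta_rot":[0,0,0],"dp":[0,1.2,0.1],"claw":-1},{"delta_rot":[0,0,0],"dp":[-0.1,1.5,0.1],"claw":-1},{"delta_rot":[0,0,0],"dp":[0,0.8,0],"claw":-1}]'
python3 - <<'E'
from h import *
s,M=st(); y=s["eef_pos"][1]
to(.5355-.0769*(y-.2645),y,.114,94.4)
E
```

```text
time_s: 8.07
eef_pos: [0.5515, 0.0722, 0.1175]
orientation: [0.001, 0.682, 0.731, 0.0]
force: [0.4, -0.1, -1.7]
opening: 0.0348
t 8.07 pos [0.5515 0.0722 0.1175] jawdeg 93.92 z [ 1.4e-03 -1.0e-04 -1.0e+00] F [ 0.4 -0.1 -1.7] open 0.0348 q [ 0.09  0.16  1.99 -0.    1.   -1.55]
t 8.07 pos [0.5515 0.0722 0.1175] jawdeg 93.92 z [ 1.4e-03 -1.0e-04 -1.0e+00] F [ 0.4 -0.1 -1.7] open 0.0348 q [ 0.09  0.16  1.99 -0.    1.   -1.55]
need cm [-0.12  0.   -0.35]
rotvec deg [0.01 0.08 0.48]
```

```bash
python3 -m pendant '[{"delta_rot":[0,0,0.2],"dp":[-0.2,1,-0.3],"claw":-1},{"delta_rot":[0,0,0.2],"dp":[-0.1,1.2,0],"claw":-1},{"delta_rot":[0,0,0],"dp":[-0.1,1.2,0],"claw":-1},{"delta_rot":[0,0,0],"dp":[-0.1,1.2,0.1],"claw":-1}]'
python3 - <<'E'
from h import *
s,M=st(); y=s["eef_pos"][1]
to(.5355-.0769*(y-.2645),y,.114,94.4)
E
```

```text
time_s: 8.4
eef_pos: [0.5462, 0.1221, 0.1156]
orientation: [0.001, 0.68, 0.733, 0.001]
force: [-0.3, -0.2, -1.4]
opening: 0.0351
t 8.4 pos [0.5462 0.1221 0.1156] jawdeg 94.3 z [ 0.0021  0.     -1.    ] F [-0.3 -0.2 -1.4] open 0.0351 q [ 0.18  0.16  1.98 -0.    0.99 -1.47]
t 8.4 pos [0.5462 0.1221 0.1156] jawdeg 94.3 z [ 0.0021  0.     -1.    ] F [-0.3 -0.2 -1.4] open 0.0351 q [ 0.18  0.16  1.98 -0.    0.99 -1.47]
need cm [ 0.02  0.   -0.16]
rotvec deg [-0.    0.12  0.1 ]
```

```bash
python3 -m pendant '[{"delta_rot":[0,0.1,0],"dp":[-0.1,1.2,-0.1],"claw":-1},{"delta_rot":[0,0,0],"dp":[-0.1,1.2,0],"claw":-1},{"delta_rot":[0,0,0],"dp":[-0.1,1.2,0],"claw":-1},{"delta_rot":[0,0,0],"dp":[-0.1,1.2,0],"claw":-1},{"delta_rot":[0,0,0],"dp":[-0.1,1.2,0],"claw":-1}]'
python3 - <<'E'
from h import *
s,M=st(); y=s["eef_pos"][1]
to(.5355-.0769*(y-.2645),y,.114,94.4)
E
```

```text
time_s: 8.82
eef_pos: [0.5401, 0.1898, 0.1145]
orientation: [-0.0, 0.679, 0.734, 0.0]
force: [-0.5, 0.0, -3.1]
opening: 0.035
t 8.82 pos [0.5401 0.1898 0.1145] jawdeg 94.41 z [ 0.e+00  2.e-04 -1.e+00] F [-0.5  0.  -3.1] open 0.035 q [ 0.29  0.19  1.95  0.    1.   -1.35]
t 8.82 pos [0.5401 0.1898 0.1145] jawdeg 94.41 z [ 0.e+00  2.e-04 -1.e+00] F [-0.5  0.  -3.1] open 0.035 q [ 0.29  0.19  1.95  0.    1.   -1.35]
need cm [ 0.12  0.   -0.05]
rotvec deg [-0.01  0.   -0.01]
```

```bash
python3 -m pendant '[{"delta_rot":[0,0,0],"dp":[0,1.2,0],"claw":-1},{"delta_rot":[0,0,0],"dp":[-0.1,1.2,0],"claw":-1},{"delta_rot":[0,0,0],"dp":[0,1.2,0],"claw":-1},{"delta_rot":[0,0,0],"dp":[-0.1,1,0],"claw":-1},{"delta_rot":[0,0,0],"dp":[-0.1,0.6,0],"claw":-1},{"delta_rot":[0,0,0],"dp":[0,0.3,0],"claw":-1},{"delta_rot":[0,0,0],"dp":[0,0,0],"claw":-1}]'
python3 - <<'E'
from h import *
to(.535,.2695,.114,94.4)
E
```

```text
time_s: 9.4
eef_pos: [0.5363, 0.2544, 0.1143]
orientation: [-0.0, 0.678, 0.735, 0.0]
force: [0.6, -0.2, -2.8]
opening: 0.0347
t 9.4 pos [0.5363 0.2544 0.1143] jawdeg 94.59 z [ 2.e-04  7.e-04 -1.e+00] F [ 0.6 -0.2 -2.8] open 0.0347 q [ 0.4   0.23  1.91  0.    1.01 -1.25]
need cm [-0.13  1.51 -0.03]
rotvec deg [-0.04  0.01 -0.19]
```

```bash
python3 -m pendant '[{"delta_rot":[0,0,-0.1],"dp":[-0.1,0.7,0],"claw":-1},{"delta_rot":[0,0,0],"dp":[0,0.5,0],"claw":-1},{"delta_rot":[0,0,0],"dp":[0,0.1,0],"claw":-1},{"delta_rot":[0,0,0],"dp":[0,0,0],"claw":-1},{"delta_rot":[0,0,0],"dp":[0,0,0],"claw":-1}]'
python3 - <<'E'
from h import *
from station import vision
to(.535,.2695,.105,94.4)
f=vision.grab_frame("scene"); c=cv2.resize(f["pixels"][150:300,360:520,::-1],None,fx=4.5,fy=4,interpolation=cv2.INTER_CUBIC); cv2.imwrite("pics/s5.png",c[:600])
E
```

```text
time_s: 9.82
eef_pos: [0.5353, 0.2674, 0.1141]
orientation: [0.0, 0.679, 0.734, -0.0]
force: [0.3, 0.5, -2.1]
opening: 0.0348
t 9.82 pos [0.5353 0.2674 0.1141] jawdeg 94.41 z [-2.e-04 -2.e-04 -1.e+00] F [ 0.3  0.5 -2.1] open 0.0348 q [ 0.42  0.24  1.9  -0.    1.01 -1.23]
need cm [-0.03  0.21 -0.91]
rotvec deg [ 0.01 -0.01 -0.01]
```

View pics/s5.png

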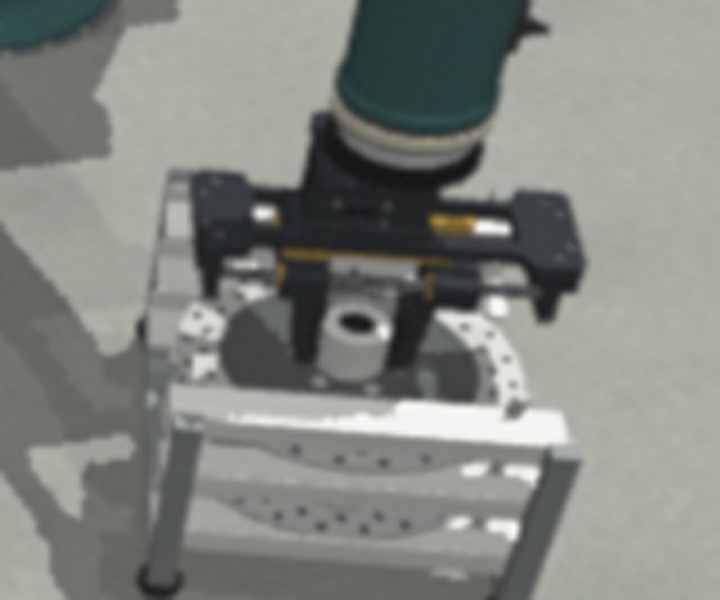

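The disc is between the top and middle rails, above the stored one. I'll move forward slightly, then lower it.

```bash
python3 -m pendant '[{"delta_rot":[0,0,0],"dp":[0,0.2,-0.2],"claw":-1},{"delta_rot":[0,0,0],"dp":[0,0,-0.3],"claw":-1},{"delta_rot":[0,0,0],"dp":[0,0,-0.1],"claw":-1},{"delta_rot":[0,0,0],"dp":[0,0,0],"claw":-1}]'
python3 - <<'E'
from h import *
to(.535,.2695,.105,94.4)
E
```

```text
time_s: 10.2
eef_pos: [0.5356, 0.2686, 0.1076]
orientation: [0.0, 0.68, 0.733, -0.0]
force: [-0.1, -0.1, -1.9]
opening: 0.0353
t 10.2 pos [0.5356 0.2686 0.1076] jawdeg 94.33 z [-0.e+00 -4.e-04 -1.e+00] F [-0.1 -0.1 -1.9] open 0.0353 q [ 0.42  0.24  1.9  -0.    1.   -1.22]
need cm [-0.06  0.09 -0.26]
rotvec deg [ 0.02 -0.    0.07]
```

```bash
python3 -m pendant '[{"delta_rot":[0,0,0],"dp":[0,0.1,-0.15],"claw":-1},{"delta_rot":[0,0,0],"dp":[0,0,-0.1],"claw":-1},{"delta_rot":[0,0,0],"dp":[0,0,0],"claw":-1}]'
python3 - <<'E'
from h import *
to(.535,.2695,.105,94.4)
E
```

```text
time_s: 10.45
eef_pos: [0.5358, 0.2696, 0.1062]
orientation: [0.0, 0.68, 0.733, -0.0]
force: [-0.6, 0.5, -2.6]
opening: 0.0349
t 10.45 pos [0.5358 0.2696 0.1062] jawdeg 94.31 z [ 1.e-04 -2.e-04 -1.e+00] F [-0.6  0.5 -2.6] open 0.0349 q [ 0.42  0.25  1.9  -0.    0.99 -1.22]
need cm [-0.08 -0.01 -0.12]
rotvec deg [0.01 0.   0.09]
```

```bash
python3 -m pendant '[{"delta_rot":[0,0,0],"dp":[0,0,-0.15],"claw":-1},{"delta_rot":[0,0,0],"dp":[0,0,-0.1],"claw":-1},{"delta_rot":[0,0,0],"dp":[0,0,0],"claw":-1}]'
python3 - <<'E'
from h import *
to(.535,.2695,.105,94.4)
E
```

```text
time_s: 10.7
eef_pos: [0.5361, 0.2697, 0.1061]
orientation: [0.0, 0.68, 0.733, 0.0]
force: [0.4, -0.1, -2.1]
opening: 0.0347
t 10.7 pos [0.5361 0.2697 0.1061] jawdeg 94.3 z [ 6.e-04 -0.e+00 -1.e+00] F [ 0.4 -0.1 -2.1] open 0.0347 q [ 0.42  0.25  1.9  -0.    0.99 -1.22]
need cm [-0.11 -0.02 -0.11]
rotvec deg [0.   0.04 0.1 ]
```

```bash
python3 -m pendant '[{"delta_rot":[0,0,0],"dp":[-0.1,0,-0.2],"claw":-1},{"delta_rot":[0,0,0],"dp":[0,0,-0.2],"claw":-1}]'
python3 - <<'E'
from h import *
to(.535,.2695,.105,94.4)
E
```

```text
time_s: 10.87
eef_pos: [0.5363, 0.2698, 0.1058]
orientation: [0.001, 0.68, 0.733, 0.001]
force: [-9.0, -3.9, 16.2]
opening: 0.0349
t 10.87 pos [0.5363 0.2698 0.1058] jawdeg 94.31 z [ 2.9e-03  3.0e-04 -1.0e+00] F [-9.  -3.9 16.2] open 0.0349 q [ 0.43  0.25  1.9  -0.    0.99 -1.22]
need cm [-0.13 -0.03 -0.08]
rotvec deg [-0.01  0.17  0.09]
```

Seated: the force changed from -2 to +16 N at z = 0.106. I'll relax the pressure and release.

```bash
python3 -m pendant '[{"delta_rot":[0,0.1,0],"dp":[0,0,0.05],"claw":-1},{"delta_rot":[0,0,0],"dp":[0,0,0],"claw":0.4},{"delta_rot":[0,0,0],"dp":[0,0,0],"claw":0.4},{"delta_rot":[0,0,0],"dp":[0,0,0],"claw":0.4},{"delta_rot":[0,0,0],"dp":[0,0,0.1],"claw":0.4},{"delta_rot":[0,0,0],"dp":[0,0,0],"claw":0.4}]'
python3 - <<'E'
from h import *
from station import vision
to(.535,.2695,.105,94.4)
f=vision.grab_frame("wrist"); cv2.imwrite("pics/w6.png",f["pixels"][:,:,::-1])
E
```

```text
time_s: 11.37
eef_pos: [0.5375, 0.2705, 0.1078]
orientation: [0.001, 0.68, 0.733, 0.002]
force: [-0.0, -0.7, 0.1]
opening: 0.0619
t 11.37 pos [0.5375 0.2705 0.1078] jawdeg 94.32 z [ 0.0043  0.0017 -1.    ] F [-0.  -0.7  0.1] open 0.0619 q [ 0.42  0.25  1.9  -0.    0.99 -1.22]
need cm [-0.25 -0.1  -0.28]
rotvec deg [-0.1   0.25  0.08]
```

View pics/w6.png

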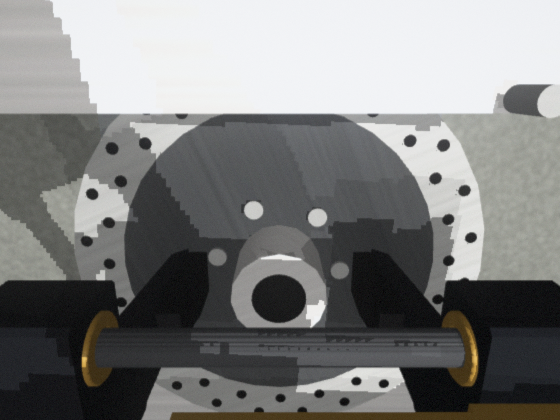

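Released: the boss is free between the open fingers at (279,298). I'll withdraw straight up and check.

```bash
python3 -m pendant '[{"delta_rot":[0,0,0],"dp":[0,0,0.8],"claw":0.4},{"delta_rot":[0,0,0],"dp":[0,0,1.2],"claw":0.4},{"delta_rot":[0,0,0],"dp":[0,0,2],"claw":0.4},{"delta_rot":[0,0,0],"dp":[0,0,2],"claw":0.4},{"delta_rot":[0,0,0],"dp":[0,0,3],"claw":0.4},{"delta_rot":[0,0,0],"dp":[0,0,3],"claw":0.4},{"delta_rot":[0,0,0],"dp":[0,-3,2],"claw":0.4},{"delta_rot":[0,0,0],"dp":[0,-3.5,1],"claw":0.4},{"delta_rot":[0,0,0],"dp":[0,-3.5,0],"claw":0.4},{"delta_rot":[0,0,0],"dp":[0,-3.5,0],"claw":0.4},{"delta_rot":[0,0,0],"dp":[0,-3.5,0],"claw":0.4},{"delta_rot":[0,0,0],"dp":[0,-3.5,0],"claw":0.4}]'
python3 -m pendant '[{"delta_rot":[0,0,0],"dp":[0,-3.5,0],"claw":0.4},{"delta_rot":[0,0,0],"dp":[0,-3.5,0],"claw":0.4},{"delta_rot":[0,0,0],"dp":[0,-3.5,0],"claw":0.4},{"delta_rot":[0,0,0],"dp":[0,-3.5,0],"claw":0.4},{"delta_rot":[0,0,0],"dp":[0,-3,0],"claw":0.4},{"delta_rot":[0,0,0],"dp":[0,-2,0],"claw":0.4},{"delta_rot":[0,0,0],"dp":[0,0,0],"claw":0.4},{"delta_rot":[0,0,0],"dp":[0,0,0],"claw":0.4}]'
python3 - <<'E'
from h import *
from station import vision
st()
for n,(x,y,w,h) in(("top",(30,100,270,150)),("scene",(270,170,240,150))):
    f=vision.grab_frame(n); c=cv2.resize(f["pixels"][y:y+h,x:x+w,::-1],None,fx=2.9,fy=2.9,interpolation=cv2.INTER_CUBIC); cv2.imwrite(f"pics/{n}7.png",c)
    print(n,"expected boss top",[(proj(f,[.5352-.0767*d,.265+.997*d,.1224])-[x,y]+.5)*2.9 for d in(0,.005,.01)])
E
```

```text
time_s: 12.42
eef_pos: [0.5365, 0.0645, 0.279]
orientation: [0.005, 0.675, 0.737, 0.008]
force: [0.8, -0.4, 0.8]
opening: 0.0614
time_s: 13.08
eef_pos: [0.5353, -0.1419, 0.2927]
orientation: [0.012, 0.678, 0.735, 0.011]
force: [0.8, -0.0, 0.7]
opening: 0.0618
t 13.08 pos [ 0.5353 -0.1419  0.2927] jawdeg 94.59 z [ 3.330e-02 -7.000e-04 -9.994e-01] F [ 0.8 -0.   0.7] open 0.0618 q [-0.31 -0.01  1.83  0.01  1.29 -1.96]
top expected boss top [array([210.58020498, 216.7825747 ]), array([203.74046955, 217.38512586]), array([196.90114767, 217.9876406 ])]
scene expected boss top [array([487.32252418, 183.98773355]), array([493.61122024, 184.49401294]), array([499.90652329, 185.00082423])]
```

View pics/top7.png

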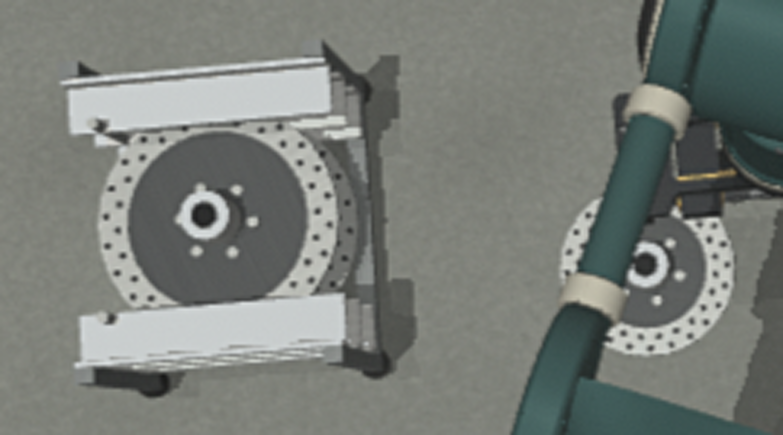

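View pics/scene7.png

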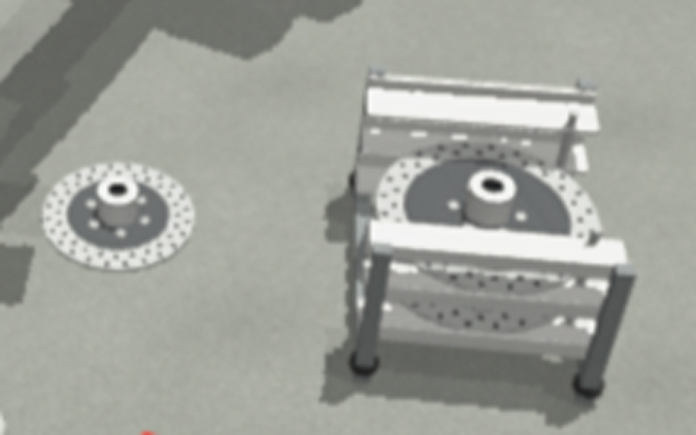

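The boss top is at top-crop (203.5,215) and scene-crop (492,185). The expected positions for rack x = +5 mm are (203.7,217) and (493.6,184.5). So the disc is fully in, flat on the middle rails, and nothing else has moved.

```bash
python3 -c "
from station import ticket
print(ticket.sign_off())"
```

```text
the job is handed in; nothing more can be done
None
```

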